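# Trace the weld seam and hold the end stop on its mark

### The job

Take the square-handled seam stylus out of the tool rack, lower its ball nose into the open end of the groove between the two clamped bars, and guide it slowly (no faster than about 3 cm/s) along the groove, nose down inside it all the way, until its shank pushes the spring-loaded end stop in so far that the paddle's face is level with the front faces of the two index posts beside it. Finish there holding: the stylus stays gripped, upright and in the groove, and keeps the paddle pressed level with the posts; do not let go or draw back. Press with the stylus only, keep the gripper off the jig, and leave everything else where it is.

Things in the scene. Friction and masses are not known exactly. Their poses are not given: they have to be found in the camera images.
- jig: Fixed weld jig; place and turn vary. Grey base plate 290 x 210 x 12 mm. Origin: on the table, under the seam line; +x runs along the seam from its open end to the spring stop, z up. On it two steel bars, 190 mm long (x = -85 to 105 mm), tops 26 mm above the table, held by four low clamps (36 mm or more off the seam line, up to 46 mm high). Spring housing at x = 108 to 158 mm, 54 mm high
- seam_start (a point): On the seam line (y = 0 of the jig), level with the bar tops, 20 mm in from the open end of the groove: where to lower the nose in. Axes as the jig's. The bars' facing edges are bevelled, leaving a straight V groove: 22 mm wide at the bar tops, 6 mm at the root, flat floor 14 mm below the bar tops
- seam_end (a point): Point on the seam line level with the bar tops, 125 mm further along: the stylus's axis is here when its shank just meets the released paddle
- index_post (a point): One of the two upright steel index posts (8 mm square, 32 mm tall on the bars), centred 30 mm either side of the seam line, flanking the paddle: this point is the middle of the +y post's front face, at x = 76 mm of the jig. Axes as the jig's
- paddle_face (a point): Centre of the front face of the end stop's upright paddle (6 mm thick, 36 mm wide, 26 mm tall, lower edge 5 mm above the bar tops), facing the open end of the seam; 44 mm above the table, x = 64 mm of the jig when released. Axes as the jig's; the paddle slides along +x
- stop (a joint): Travel of the spring stop along the seam in m: 0 released, 0.012 with the paddle face level with the front faces of the index posts (the mark), 0.025 fully in. The spring pushes back with about 2 N at 0, 4.4 N at 0.012, 7 N at 0.025
- stylus: The seam stylus, about 110 g, loose, nose down in one of the rack's holes. Origin: bottom of the ball nose, z up its axis. Steel shank 8 mm thick, 45 mm long, ending in an 8 mm ball, under a square aluminium handle 20 x 20 x 70 mm (faces along its x and y; in the rack these are the rack's). In the rack the handle's underside rests on the rack top; handle top 120 mm above the table
- stylus_grip (a point): Centre of the stylus's square handle (80 mm above the bottom of its nose, 76 mm above the centre of the ball, 35 mm above the rack top while it stands there); grasp across two faces
- stylus_ball (a point): Centre of the stylus's ball nose, 4 mm above its lowest point
- rack: Fixed grey tool rack block 150 x 50 x 50 mm (x, y, z), origin centre of its underside; two 14 mm wide through holes at x = -38 and +38 mm. Stylus and punch stand in them, either way round. Lift the stylus straight up 45 mm and more to clear it
- punch: Centre punch in the rack's other hole: round handle 20 mm thick, 45 mm tall, reaching 95 mm above the table. Leave alone
- offcut: Square tube offcut 60 x 20 x 20 mm lying on the jig's base plate beside the bars. Leave alone
- hammer: Hammer lying on the table. Leave alone
- brush: Brush lying on the table. Leave alone
- can: Plain can 66 mm thick, 100 mm tall. Leave alone
- square: L-shaped grey magnet square, 90 mm, 14 mm thick, lying flat. Leave alone
- wrench: Wrench lying on the table. Leave alone
Not all that is in view belongs to the job. Leave any purple or red look-alike of the stylus alone.

How it is judged (in metres and radians):
On the way, in this order (a step that is already met when the one before it is completed fails the run):
1. the held stylus has its ball nose down in the groove at the open end of the seam (within 15 mm of seam_start along the seam) (x of stylus_ball in the frame of jig between -0.083 and -0.05 m and y of stylus_ball in the frame of jig between -0.007 and 0.007 m and z of stylus_ball in the frame of jig below 0.0245 m and contact force between the fingers and stylus above 1.5 N), for 0.1 s.
2. the ball nose, still in the groove, passes 30 mm along the seam from seam_start (x of stylus_ball in the frame of jig between -0.042 and -0.028 m and y of stylus_ball in the frame of jig between -0.007 and 0.007 m and z of stylus_ball in the frame of jig below 0.0245 m and contact force between the fingers and stylus above 1.5 N), for 0.04 s.
3. the ball nose, still in the groove, passes 53 mm along the seam from seam_start (x of stylus_ball in the frame of jig between -0.019 and -0.005 m and y of stylus_ball in the frame of jig between -0.007 and 0.007 m and z of stylus_ball in the frame of jig below 0.0245 m and contact force between the fingers and stylus above 1.5 N), for 0.04 s.
4. the ball nose, still in the groove, passes 76 mm along the seam from seam_start (x of stylus_ball in the frame of jig between 0.004 and 0.018 m and y of stylus_ball in the frame of jig between -0.007 and 0.007 m and z of stylus_ball in the frame of jig below 0.0245 m and contact force between the fingers and stylus above 1.5 N), for 0.04 s.
5. the ball nose, still in the groove, passes 99 mm along the seam from seam_start (x of stylus_ball in the frame of jig between 0.027 and 0.041 m and y of stylus_ball in the frame of jig between -0.007 and 0.007 m and z of stylus_ball in the frame of jig below 0.0245 m and contact force between the fingers and stylus above 1.5 N), for 0.04 s.
At the end, for the whole second after the job is handed in: the stylus is still gripped, upright within 14 degrees and at rest, its ball in the groove (centre at least 1.5 mm below the bar tops, within 7 mm of the seam line) and against the paddle, which stays pressed 12 mm +/- 4 mm (level with the index posts' front faces) (value of joint stop between 0.008 and 0.016 m and velocity of joint stop between -0.01 and 0.01 m/s and y of stylus_ball in the frame of jig between -0.007 and 0.007 m and z of stylus_ball in the frame of jig below 0.0245 m and x of stylus_ball in the frame of jig between 0.06 and 0.09 m and contact force between the fingers and stylus above 1.5 N and angle between stylus's own z axis and vertical below 0.25 rad and linear speed of stylus below 0.03 m/s); the arm keeps its last pose, push and grip.
It fails at once if the stylus moves faster than 7 cm/s while its nose is in the groove (x of stylus_ball in the frame of jig between -0.083 and 0.1 m and y of stylus_ball in the frame of jig between -0.007 and 0.007 m and z of stylus_ball in the frame of jig below 0.022 m and linear speed of stylus above 0.07 m/s).
It fails at once if the gripper or arm presses on the jig or its stop (contact force between any of the fingers, the arm and jig above 2 N).
It fails at once if another thing is pushed out of its place by more than 25 mm (distance of any of punch, offcut, hammer, brush, can, square, wrench from where it was at the start of the episode above 0.025 m).
It also fails if it takes over 51 s, if anything falls off the work surface, if the arm or the gripper's body presses on something with over 40 N, if the wrist force passes 120 N, or if a joint passes its speed limit or range.

### The arm

A 6-joint arm with a two-finger parallel gripper is mounted at the origin on the work surface. World frame = base frame: x ahead of the robot, y to its left, z up, the work surface at z = 0. Lengths are in m, angles in degrees, forces in N, time in s.
With the tool pointing down it reaches from about 0.4 to 0.825 m from the base axis. Payload 7 kg.
Tool frame: the origin (TCP) lies midway between the tips of the shut fingers; the grasp point (between the pads) lies 19 mm behind it; z points along the fingers, y is the direction in which the jaws open and shut (so a half turn about z gives the same grasp; the last joint's range is limited). The gripper opens to 88 mm and grips with 3 to 60 N. Pads are 19 mm wide; open, the fingers measure 130 mm over their backs; the gripper's body (78 mm by 193 mm) begins 47 mm behind the grasp point.
Start: joints at [16.507, 20.546, 0.682, 0, -70.136, -16.507], TCP at [0.675, -0, 0.227] pointing down, gripper open.
Joint ranges: [-176.03, 176.03], [-82.01, 121.73], [-58.28, 71.71], [-173.87, 95.51], [-174.79, -0.11], [-173.66, 173.66]. Speed limits (degrees/s): [136.94, 136.94, 172.46, 180, 180, 180].

### API

Orientations are given as a 3x3 rotation matrix whose columns are the frame's x, y, z axes.
In Python, from rig import robot gives the robot as it stands. Calls block until the motion is done:
- robot.goto(position, orientation): joint-space move of the TCP to a pose.
- robot.servo_line(position, ori=None, speed=0.15): straight line of the TCP; ori=None keeps the orientation; speed is the mean speed in m/s.
- robot.movej(angles): joint-space move.
- robot.move_gripper(opening): opening from 0.0 (shut) to 1.0 (fully open); the grip force is fixed at half the most; returns when the fingers have stopped.
- robot.dwell(seconds).
- robot.ik(position, orientation): joint angles nearest the present ones, or None.
- robot.grab_frame(name): name is "scene" or "side" or "wrist"; returns (picture, depth): 400x640x3 uint8, red, green, blue; 400x640 float32, m along the optical axis (not along the pixel's ray), 0 where there is no reading.
- robot.camera_info(name): a dict with "vfov" (degrees; the focal length in pixels is half the picture's height over the tangent of half this angle, whatever the lens; pixels are square), "cx", "cy" (the principal point, pixels), "k1" (the pictures are not rectified: a ray, as slopes to the right and down, at radius r is drawn at 1 + k1 r^2 times it, then the intrinsics apply), "view" (4x4, takes a point from world to camera coordinates); the wrist camera has in their place "T_tool_cam" (4x4, takes a point from camera to tool coordinates, whose origin is the TCP and whose axes are the flange's). Camera axes: x right, y down, z forward; pixel columns grow to the right and rows downward; lengths in m; the calibration is good to about 2 mm. A picture is of the moment at which its call begins: read the wrist's pose just before it. camera_info takes no time and is no camera call.
A pose or a line that the arm cannot do raises robot.Unreachable and nothing moves.
- robot.job_done(): hands the job in, once; it reports no verdict.
Readings, each from a call of its own:
- robot.read_t(): time.
- robot.read_qpos(): joint angles.
- robot.read_qvel(): joint speeds.
- robot.read_effort(): joint torques, N m.
- robot.read_position(): TCP position.
- robot.read_tcp_rot(): TCP orientation.
- robot.read_force(): force on the tool from outside, world axes, zero at the start.
- robot.read_ft_torque(): the same for the moment, N m.
- robot.read_grip_width(): opening from 0.0 (shut) to 1.0 (fully open).
Only numpy, scipy, OpenCV 4.12 (cv2) and the standard library are available. Lean on these libraries where they do the work, as an engineer would, in place of code of your own. Each camera call takes 0.05 s, during which the arm holds its last target. There are 200 camera calls.

## Working session

There is one attempt and no reset: what is moved stays moved. The work goes in short steps, each a Python script; the robot and the scene stay as the last script left them, time stands still between calls to the robot, and variables do not carry over. Pictures are saved under pics/ and viewed, about 8 in all and at most 12, crops included, and the job is handed in when it is done.

```bash
mkdir -p pics; ls; cat > h.py <<'E'
import numpy as np, cv2
from rig import robot
def K(n):
    i=robot.camera_info(n); f=200/np.tan(np.radians(i["vfov"])/2)
    return i,f
def rays(n,uv,T=None):
    """camera-frame slopes for pixels, undistorted"""
    i,f=K(n); uv=np.atleast_2d(np.asarray(uv,float))
    d=(uv-[i["cx"],i["cy"]])/f; s=d.copy()
    for _ in range(20): s=d/(1+i["k1"]*(s**2).sum(1,keepdims=True))
    return np.c_[s,np.ones(len(s))]
def c2w(n,pose=None):
    i,_=K(n)
    if "view" in i: return np.linalg.inv(np.array(i["view"]))
    T=np.eye(4); T[:3,:3]=pose[1]; T[:3,3]=pose[0]
    return T@np.array(i["T_tool_cam"])
def onplane(n,uv,z,pose=None):
    M=c2w(n,pose); r=rays(n,uv)@M[:3,:3].T; o=M[:3,3]
    return o+r*((z-o[2])/r[:,2:3])
def cloud(n,depth,pose=None):
    v,u=np.mgrid[0:400,0:640]; r=rays(n,np.c_[u.ravel(),v.ravel()])
    M=c2w(n,pose); return ((r*depth.reshape(-1,1))@M[:3,:3].T+M[:3,3]).reshape(400,640,3)
def project(n,P,pose=None):
    i,f=K(n); M=np.linalg.inv(c2w(n,pose)); p=np.atleast_2d(P)@M[:3,:3].T+M[:3,3]
    s=p[:,:2]/p[:,2:]; s=s*(1+i["k1"]*(s**2).sum(1,keepdims=True))
    return s*f+[i["cx"],i["cy"]]
def pose(): return np.array(robot.read_position()),np.array(robot.read_tcp_rot())
def save(name,im): cv2.imwrite("pics/"+name,cv2.cvtColor(im,cv2.COLOR_RGB2BGR))
E
python3 - <<'E'
from h import *
p=pose(); print(p)
for n in("scene","side","wrist"):
    im,d=robot.grab_frame(n); save(n+"0.png",im); np.savez("/tmp/%s0.npz"%n,im=im,d=d)
    print(robot.camera_info(n))
a=[cv2.imread("pics/%s0.png"%n) for n in("scene","side")]
cv2.imwrite("pics/a.png",cv2.resize(np.vstack(a),None,fx=.75,fy=.75))
E
```

```text
pics
(array([ 6.74506939e-01, -2.43726699e-05,  2.25589615e-01]), array([[-1.07214516e-04, -9.99998536e-01, -1.70773592e-03],
       [-9.99999979e-01,  1.07514177e-04, -1.75381573e-04],
       [ 1.75564922e-04,  1.70771708e-03, -9.99998526e-01]]))
{'vfov': 47.709988976893754, 'cx': 316.01311109317015, 'cy': 197.51639162321283, 'k1': -0.12123553577193186, 'view': array([[ 0.84349406,  0.53700495,  0.0119772 , -0.50103639],
       [ 0.39273771, -0.60136953, -0.69578141, -0.19142285],
       [-0.36643534,  0.59159139, -0.71815372,  1.65177486],
       [ 0.        ,  0.        ,  0.        ,  1.        ]])}
{'vfov': 56.77554778199609, 'cx': 314.7567369412227, 'cy': 196.18201807302012, 'k1': -0.061631881693631416, 'view': array([[-0.98214332, -0.18734513, -0.01721345,  0.57745367],
       [-0.11095211,  0.65067965, -0.75120279,  0.13573426],
       [ 0.15193463, -0.73587893, -0.65984701,  1.34973293],
       [ 0.        ,  0.        ,  0.        ,  1.        ]])}
{'vfov': 67.07178950557993, 'cx': 321.52491814123175, 'cy': 195.40882803189086, 'k1': -0.027297733327154995, 'T_tool_cam': array([[ 3.77492345e-04, -9.57424079e-01, -2.88684933e-01,
         7.75849760e-02],
       [ 9.99999750e-01,  1.88987377e-04,  6.80850169e-04,
        -1.72539451e-03],
       [-5.97304537e-04, -2.88685118e-01,  9.57423911e-01,
        -1.58324182e-01],
       [ 0.00000000e+00,  0.00000000e+00,  0.00000000e+00,
         1.00000000e+00]])}
```

View pics/a.png

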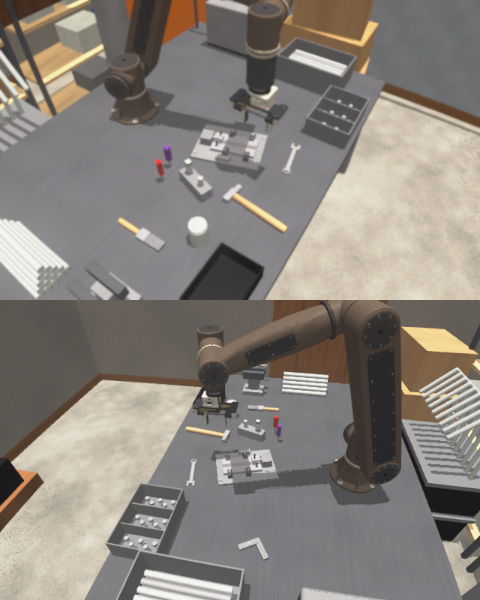

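View pics/wrist0.png

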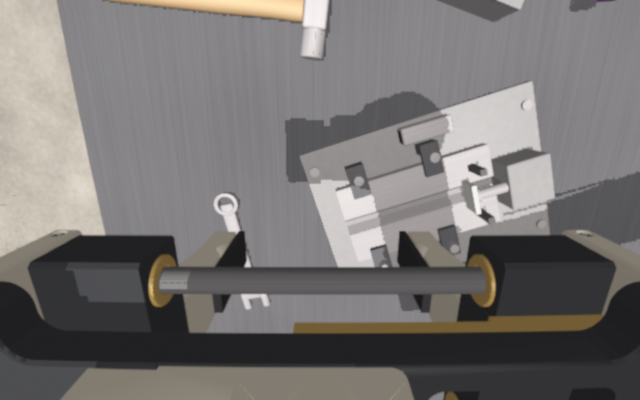

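The wrist view shows the jig at about (430,190), with the open end of the groove at the left (350,228) and the spring housing at the right (525,180). The rack is at about (260,240) in the scene view and (333,171) in the side view. The red and purple look-alikes stand beside it at scene (212,222) and (223,204). Next I enlarge the rack.

```bash
python3 - <<'E'
from h import *
s=np.load("/tmp/scene0.npz"); d=np.load("/tmp/side0.npz")
a=cv2.resize(s["im"][185:275,190:310],(600,450),interpolation=cv2.INTER_CUBIC)
c=cv2.resize(d["im"][145:205,300:400],(600,360),interpolation=cv2.INTER_CUBIC)
save("crop1.png",cv2.resize(np.vstack([a,c]),None,fx=.74,fy=.74))
for n,z,b in(("scene",s,(185,275,190,310)),("side",d,(145,205,300,400))):
    P=cloud(n,z["d"]); m=np.zeros((400,640),bool); m[b[0]:b[1],b[2]:b[3]]=1; m&=z["d"]>0
    for lo,hi in((.04,.056),(.085,.1),(.11,.125)):
        q=m&(P[...,2]>lo)&(P[...,2]<hi); k,l,st,ce=cv2.connectedComponentsWithStats(q.astype(np.uint8))
        for j in range(1,k):
            if st[j,4]>4: print(n,lo,st[j],P[l==j].mean(0).round(3), cv2.minAreaRect(P[l==j][:,:2].astype(np.float32)))
E
```

```text
scene 0.04 [267 185  17   5  45] [ 0.453 -0.017  0.047] ((0.45072174072265625, -0.019457587972283363), (0.051138509064912796, 0.01917901448905468), 37.42940139770508)
scene 0.04 [291 185   7   4  13] [0.501 0.016 0.047] ((0.5003805160522461, 0.014804338105022907), (0.019296303391456604, 0.021655742079019547), 34.18271255493164)
scene 0.04 [288 188   3   4  10] [ 0.498 -0.01   0.05 ] ((0.4986746907234192, -0.010151494294404984), (0.00630131596699357, 0.0062551433220505714), 32.450374603271484)
scene 0.04 [299 198   4   4  13] [ 0.55  -0.023  0.046] ((0.5492405891418457, -0.022164925932884216), (0.008676008321344852, 0.01180666871368885), 62.17072677612305)
scene 0.04 [221 210   9   6  19] [ 0.394 -0.195  0.05 ] ((0.39425402879714966, -0.19612392783164978), (0.025197412818670273, 0.013821307569742203), 49.034236907958984)
scene 0.04 [239 223  45  39 631] [ 0.553 -0.226  0.05 ] ((0.5428839921951294, -0.21770018339157104), (0.053348708897829056, 0.15645092725753784), 73.06903839111328)
scene 0.04 [212 230   7   5  19] [ 0.419 -0.271  0.051] ((0.41857895255088806, -0.2706761956214905), (0
[... 2330 characters left out ...]
.01792474277317524), 29.244001388549805)
side 0.085 [370 171   5   3  12] [ 0.388 -0.183  0.093] ((0.38684555888175964, -0.18293040990829468), (0.017033251002430916, 0.007440978195518255), 22.201419830322266)
side 0.11 [365 155   7   4  18] [ 0.412 -0.262  0.113] ((0.4127112329006195, -0.2633187770843506), (0.02316794916987419, 0.01858692429959774), 49.27082061767578)
side 0.11 [341 160   6   5  23] [ 0.506 -0.201  0.118] ((0.5062981843948364, -0.20237146317958832), (0.022190073505043983, 0.019320903345942497), 77.79216766357422)
side 0.11 [370 166   5   4  18] [ 0.39  -0.188  0.113] ((0.3896275460720062, -0.18946561217308044), (0.016199054196476936, 0.020804185420274734), 4.123665809631348)
```

View pics/crop1.png

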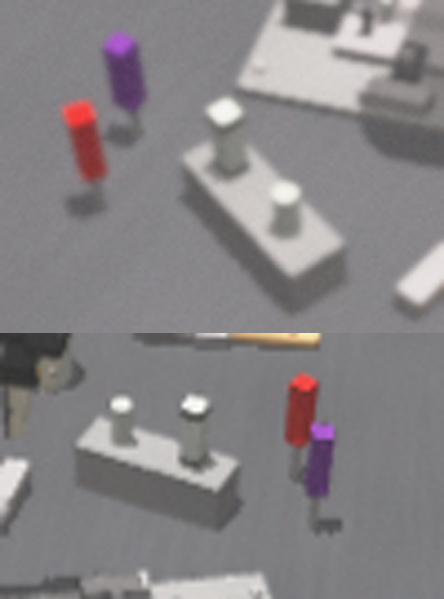

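There are three stylus-like things in the scene view: red (212,222), purple (223,204), and the light grey square handle in the rack (251,216), whose top is at z≈0.119. The grey one is the stylus: square, unpainted, 120 mm tall and in the rack. The shorter round one at (267,239) is the punch. The stylus is at about (0.507,-0.206) and the rack yaw is about -17°. Next I take a closer look at the jig, then at the rack.

```bash
cat >> h.py <<'E'
def Rdown(a):
    """tool pointing down, tool y (jaws) along world heading a (rad)"""
    y=np.array([np.cos(a),np.sin(a),0]); z=np.array([0,0,-1.]); return np.c_[np.cross(y,z),y,z]
E
python3 - <<'E'
from h import *
z=np.load("/tmp/wrist0.npz"); p=pose()
g=onplane("wrist",[(347,229),(462,200)],.026,p); print(g)
dv=g[1]-g[0]; a=np.arctan2(dv[1],dv[0]); print("yaw",np.degrees(a))
for k,aim,ang in(("jig",g[0]*.5+g[1]*.5,a),("rack",np.array([.507,-.206,.12]),np.radians(163))):
    # image right = tool y ; place camera so aim is at (320,130)
    R=Rdown(ang); h=.20 if k=="jig" else .16
    t=np.array([0,0,aim[2]+h-.158]); 
    M=c2w("wrist",(np.zeros(3),R)); r=M[:3,:3]@rays("wrist",[(320,130)])[0]
    o=aim+r*(h/ r[2]) if r[2]>0 else aim-r*(h/-r[2])
    t=o-M[:3,3]; print(k,t.round(3))
    for yy in (ang,ang+np.pi):
        print(np.degrees(yy), robot.ik(t,Rdown(yy)))
    robot.goto(t,R); robot.dwell(.3); q=pose(); im,d=robot.grab_frame("wrist"); save(k+"1.png",im); np.savez("/tmp/%s1.npz"%k,im=im,d=d,p=q[0],R=q[1])
    print(robot.read_t(),robot.read_qpos())
E
```

```text
[[0.64313698 0.0753668  0.026     ]
 [0.4996865  0.0363906  0.026     ]]
yaw -164.79942072379887
jig [0.553 0.115 0.068]
-164.79942072379887 [ 31.59225487  19.10987782 -24.80202915   0.         -46.08809303
 -16.3916756 ]
15.20057927620112 [ 31.59225487  19.10987782 -24.80202915   0.         -46.08809303
 163.6083244 ]
1.4167 [ 3.15358049e+01  1.91038159e+01 -2.47576892e+01  2.68561965e-03
 -4.60993937e+01 -1.63915951e+01]
rack [ 0.524 -0.143  0.122]
163.0 [  5.44047437  13.58295615 -24.17168239   0.         -52.24536146
 -22.44047437]
343.00000000000006 [  5.44047437  13.58295615 -24.17168239   0.         -52.24536146
 157.55952563]
2.8 [ 5.51688529e+00  1.36074836e+01 -2.41709979e+01  4.76336770e-04
 -5.22411270e+01 -2.24395593e+01]
```

```bash
python3 - <<'E'
import cv2,numpy as np
a=cv2.imread("pics/jig1.png");b=cv2.imread("pics/rack1.png");cv2.imwrite("pics/b.png",np.vstack([a[:300],b[:300]]))
E
```

```text
(no output)
```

View pics/b.png

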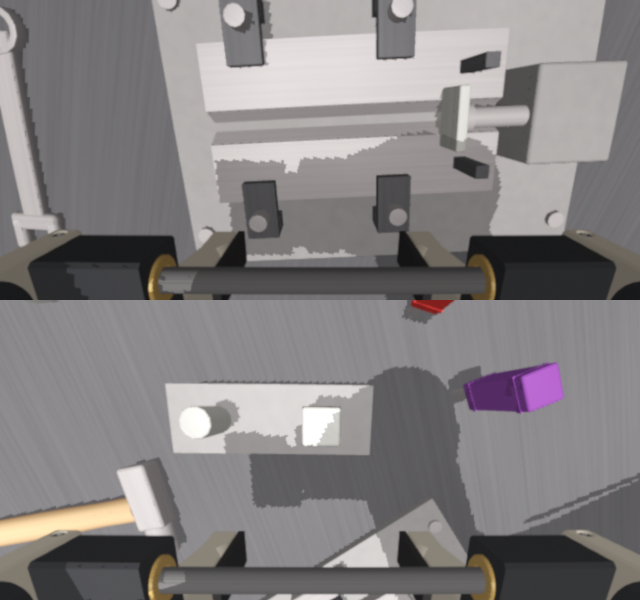

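The jig view shows the open end of the groove at (211,129), running to the paddle at (463,113), with posts at (478,62) and (470,167). In the rack view (300 px lower in the stack), the square handle top is at (321,126) and the round punch is at (198,122). That confirms the light square-handled stylus next to the purple decoy (530,90).

```bash
python3 - <<'E'
from h import *
z=np.load("/tmp/jig1.npz"); p=(z["p"],z["R"]); P=cloud("wrist",z["d"],p)
t=[];b=[];f=[]
for u in range(235,425,5):
    c=P[90:165,u]; zz=c[:,2]
    g=np.where((zz<.021)&(zz>.006))[0]
    if len(g)<5: continue
    f.append(np.median(np.sort(zz)[:6]))
    t.append((u,90+g[0]-.5)); b.append((u,90+g[-1]+.5))
print("n",len(t),"floor z",np.median(f),"bar z",np.median(P[60:100,250:400,2]),"base z",np.median(P[80:160,175:190,2]))
def line(q):
    w=onplane("wrist",q,.022,p); vx,vy,x,y=cv2.fitLine(w[:,:2].astype(np.float32),cv2.DIST_HUBER,0,.01,.01).ravel()
    s=np.sign(vx)*-1; return np.array([x,y]),np.array([vx,vy])*s
(p1,d1),(p2,d2)=line(t),line(b); print(p1,np.degrees(np.arctan2(*d1[::-1])),p2,np.degrees(np.arctan2(*d2[::-1])))
d=(d1+d2); d/=np.linalg.norm(d); n=np.array([-d[1],d[0]]); print("width",(p1-p2)@n)
m=(p1+p2)/2
# open end x=-85 from bar ends at inner corners
e=onplane("wrist",[(197,43),(210,111),(213,147),(218,200)],.026,p)[:,:2]; print("bar ends along",(e-m)@d,"y",(e-m)@n)
f=onplane("wrist",[(456.5,86),(457,146)],.057,p)[:,:2]  # paddle top front edge
print("paddle top along",(f-m)@d,(f-m)@n)
o=m+d*(np.mean((e-m)@d)+.085); print("origin",o,"yaw",np.degrees(np.arctan2(d[1],d[0])))
print("paddle x",(f-o)@d, "uv of start/end/paddle", project("wrist",[[*(o+d*x),zz] for x,zz in((-.085,.026),(.064,.057),(.105,.026))],p))
np.savez("/tmp/jig.npz",o=o,d=d)
z=np.load("/tmp/rack1.npz"); p=(z["p"],z["R"]); P=cloud("wrist",z["d"],p)
m=(P[...,2]>.112)&(P[...,2]<.126); m[:, :260]=0;m[:,400:]=0;m[200:]=0
v,u=np.where(m); w=onplane("wrist",np.c_[u,v],.12,p)[:,:2]; print("stylus",len(w),cv2.minAreaRect(w.astype(np.float32)),w.mean(0),np.median(P[m][:,2]))
m=(P[...,2]>.044)&(P[...,2]<.055);m[200:]=0; v,u=np.where(m); w=onplane("wrist",np.c_[u,v],.05,p)[:,:2];print("rack",cv2.minAreaRect(w.astype(np.float32)))
E
```

```text
n 38 floor z 0.011874992682006112 bar z 0.026155100457652472 base z 0.012032629390288471
[0.56745505 0.0409296 ] -162.00304 [0.5598927  0.05555457] -162.0337
width 0.016245205
bar ends along [-0.08216847 -0.08014035 -0.08164228 -0.08373911] y [ 0.05106117  0.01078964 -0.01228391 -0.04917252]
paddle top along [0.06404572 0.06668564] [ 0.01724556 -0.01482457]
origin [0.56074672 0.04729204] yaw -162.01837
paddle x [0.06096827 0.06360819] uv of start/end/paddle [[209.78531169 128.20798481]
 [459.73224127 118.90615175]
 [501.54787796 113.92917888]]
stylus 1509 ((0.506281852722168, -0.20593783259391785), (0.02014927566051483, 0.01963937282562256), 72.09764099121094) [ 0.50636831 -0.20620408] 0.12013166925876165
rack ((0.5003582239151001, -0.21711738407611847), (0.24222545325756073, 0.09252903610467911), 0.23310935497283936)
```

```bash
python3 - <<'E'
from h import *
S=np.array([.5063,-.2060]); R=Rdown(np.radians(-108))
print(robot.ik([*S,.066],R), robot.read_grip_width())
robot.move_gripper(.7)
robot.goto([*S,.17],R); robot.servo_line([*S,.066],speed=.1); robot.dwell(.2); print(pose()[0])
robot.move_gripper(0); print("w",robot.read_grip_width()*88, pose()[0],robot.read_force())
robot.servo_line([*S,.15],speed=.1); robot.dwell(.3); print("w",robot.read_grip_width()*88,pose()[0],robot.read_force(),robot.read_t())
z=np.load("/tmp/jig.npz"); o,d=z["o"],z["d"]
T=o-.065*d
R=Rdown(np.arctan2(d[1],d[0])); print(robot.ik([*T,.15],R))
robot.goto([*T,.15],R); robot.dwell(.4); q=pose(); print(q,robot.read_force(),robot.read_t())
for n in("side","scene","wrist"):
    im,dd=robot.grab_frame(n); save(n+"2.png",im); np.savez("/tmp/%s2.npz"%n,im=im,d=dd,p=q[0],R=q[1])
    print(n,project(n,[[*T,.089],[*T,.169],[*T,.026]],q).round(1))
E
```

```text
[ -1.59809235  17.79035059 -27.17056479   0.         -45.03908462
  73.59809235] 0.9998567791139528
[ 0.50663353 -0.20601436  0.06656773]
w 20.11828035586405 [ 0.50626263 -0.2060281   0.06596438] [-0.39614352 -1.26438642 -0.21290311]
w 20.052937937127982 [ 0.50610702 -0.2060176   0.14955347] [ 0.0572475   0.2301032  -0.49879357] 8.3917
[ 24.01077442  19.27958528 -11.69861842   0.         -59.0217963
  -6.02915851]
(array([0.62258109, 0.06693435, 0.15012436]), array([[ 3.08249349e-01, -9.51305583e-01,  1.60481556e-04],
       [-9.51305597e-01, -3.08249344e-01,  5.52516971e-05],
       [-3.09291356e-06, -1.69698302e-04, -9.99999986e-01]])) [-0.58447078 -0.93176805 -1.46970732] 10.05
side [[301.4 208.3]
 [300.5 191.4]
 [302.1 220.6]]
scene [[335.8 181.6]
 [337.  162.2]
 [335.  195.8]]
wrist [[323.5 210.7]
 [324.5 262.8]
 [323.1 188.8]]
```

```bash
python3 - <<'E'
from h import *
w=np.load("/tmp/wrist2.npz")["im"][:300]
s=np.load("/tmp/side2.npz")["im"][170:245,250:350]; c=np.load("/tmp/scene2.npz")["im"][140:215,285:385]
r=lambda x:cv2.resize(x,(400,300),interpolation=cv2.INTER_CUBIC)
save("c.png",np.vstack([np.pad(w,((0,0),(0,160),(0,0))),np.hstack([r(s),r(c)])]))
E
```

```text
(no output)
```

View pics/c.png

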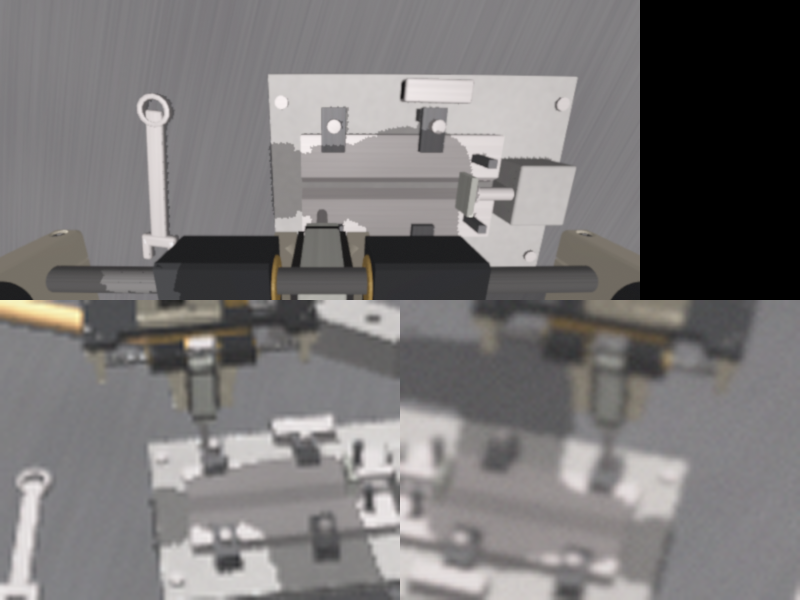

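The nose tip shows at wrist (321,211), against a predicted (323,211), and the groove runs level along rows 178–196. So the stylus is straight in the grip and over the groove. I lower it slowly now, watching the force.

```bash
python3 - <<'E'
from h import *
z=np.load("/tmp/jig.npz"); o,d=z["o"],z["d"]; T=o-.065*d; n=np.array([-d[1],d[0]])
robot.servo_line([*T,.095],speed=.06); robot.dwell(.3); f0=np.array(robot.read_force()); print(f0)
for h in(.087,.082,.078,.0755):
    robot.servo_line([*T,h],speed=.02); robot.dwell(.25); q=pose()[0]; f=np.array(robot.read_force())-f0
    print(h,q.round(4),"f along/side/z",(f[:2]@d).round(2),(f[:2]@n).round(2),f[2].round(2),robot.read_t())
    if abs(f[2])>6: print("stop");break
for n_ in("side",):
    im,dd=robot.grab_frame(n_); np.savez("/tmp/side3.npz",im=im,d=dd)
    save("side3.png",cv2.resize(im[170:260,240:360],(800,600),interpolation=cv2.INTER_CUBIC))
E
```

```text
[-0.76952182 -0.37569002 -2.14628964]
0.087 [0.6226 0.0674 0.0871] f along/side/z -0.79 -0.11 1.49 12.3667
0.082 [0.6226 0.0674 0.0821] f along/side/z -0.42 0.49 0.85 13.0167
0.078 [0.6226 0.0674 0.078 ] f along/side/z -0.25 0.1 0.45 13.6167
0.0755 [0.6226 0.0674 0.0755] f along/side/z -0.4 0.21 0.96 14.1417
```

View pics/side3.png

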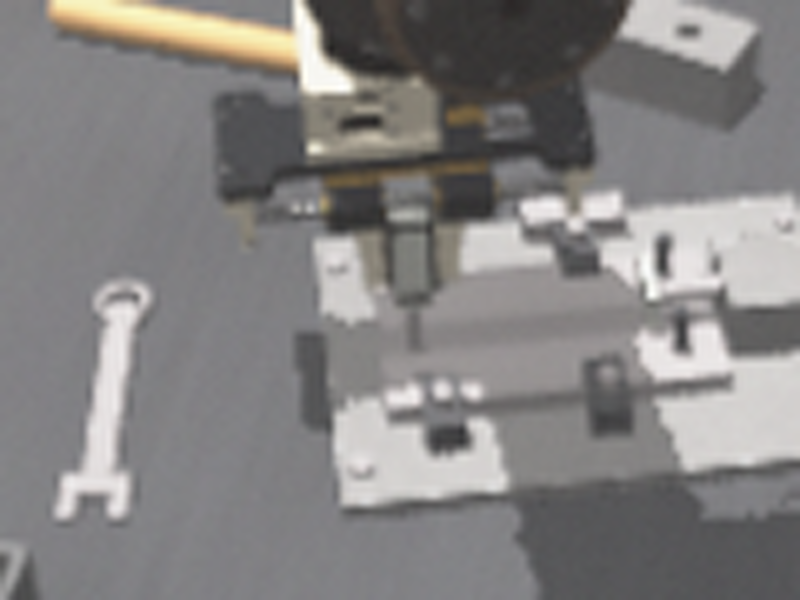

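The stylus nose is in the groove at crop (413,345) with almost no contact force. Next I slide it along in stages, watching the side force.

```bash
python3 - <<'E'
from h import *
z=np.load("/tmp/jig.npz"); o,d=z["o"],z["d"]; n=np.array([-d[1],d[0]]); H=.0755
off=0.
def step(x,sp):
    robot.servo_line([*(o+x*d+off*n),H],speed=sp); robot.dwell(.12)
    q=pose()[0]; f=np.array(robot.read_force()); r=q[:2]-o
    print("x %.4f got %.4f %.4f z %.4f"%(x,r@d,r@n,q[2]),"f",(f[:2]@d).round(2),(f[:2]@n).round(2),f[2].round(2),"w %.2f t %.1f"%(robot.read_grip_width()*88,robot.read_t()))
    return f[:2]@d,f[:2]@n,f[2]
for x in(-.035,-.012,.011,.034,.05):
    a,s,v=step(x,.025)
    if abs(s)>6 or abs(a)>6 or abs(v)>8: print("halt");break
else:
    for x in np.arange(.054,.0681,.002):
        step(x,.015)
E
```

```text
x -0.0350 got -0.0351 0.0000 z 0.0754 f 0.25 -0.88 -1.4 w 19.99 t 15.7
x -0.0120 got -0.0122 -0.0000 z 0.0755 f 0.64 0.53 -0.94 w 20.20 t 16.8
x 0.0110 got 0.0109 0.0000 z 0.0755 f -0.45 0.24 -1.6 w 19.55 t 18.0
x 0.0340 got 0.0339 0.0000 z 0.0755 f -0.15 -0.12 -1.36 w 20.29 t 19.2
x 0.0500 got 0.0498 -0.0000 z 0.0755 f -0.34 -0.47 -1.44 w 20.07 t 20.1
x 0.0540 got 0.0539 -0.0000 z 0.0755 f -0.25 0.13 -1.83 w 20.02 t 20.6
x 0.0560 got 0.0560 0.0000 z 0.0755 f 0.4 -0.38 -1.81 w 19.75 t 21.1
x 0.0580 got 0.0580 -0.0000 z 0.0755 f -0.27 -0.74 -1.7 w 19.79 t 21.4
x 0.0600 got 0.0601 -0.0000 z 0.0755 f 0.05 0.4 -1.42 w 19.92 t 21.9
x 0.0620 got 0.0616 -0.0001 z 0.0757 f -2.9 0.19 -2.31 w 19.85 t 22.2
x 0.0640 got 0.0638 -0.0000 z 0.0756 f -2.1 -0.38 -0.79 w 20.03 t 22.6
x 0.0660 got 0.0658 -0.0000 z 0.0756 f -2.38 -0.08 -0.76 w 20.33 t 23.1
x 0.0680 got 0.0679 -0.0000 z 0.0756 f -4.19 -0.53 -0.59 w 19.88 t 23.4
```

Contact came at x≈0.061, as expected. I push on to the mark and average the force there.

```bash
python3 - <<'E'
from h import *
z=np.load("/tmp/jig.npz"); o,d=z["o"],z["d"]; n=np.array([-d[1],d[0]])
for x in(.0705,.0728):
    robot.servo_line([*(o+x*d),.0755],speed=.015); robot.dwell(.3)
F=[]
for _ in range(20): F.append(robot.read_force()); robot.dwell(.03)
F=np.mean(F,0); q=pose(); r=q[0][:2]-o; print("pos",r@d,r@n,q[0][2],"f",F[:2]@d,F[:2]@n,F[2],robot.read_grip_width()*88,robot.read_t())
out=[]
for k in("wrist","side","scene"):
    im,dd=robot.grab_frame(k); np.savez("/tmp/%s4.npz"%k,im=im,d=dd,p=q[0],R=q[1])
    u,v=project(k,[*(o+.07*d),.05],q)[0].astype(int); print(k,u,v)
    hw,hh=(110,82) if k=="wrist" else (40,30); v=min(max(v,hh),400-hh)
    out.append(cv2.resize(im[v-hh:v+hh,u-hw:u+hw],(400,300),interpolation=cv2.INTER_CUBIC))
save("e.png",np.vstack([np.hstack(out[:2]),np.hstack([out[2],out[2]*0])]))
E
```

```text
pos 0.07277067639229585 9.335052563209933e-07 0.07551185621289414 f -4.368525272696732 -0.5305053736128316 0.5854124068519191 20.157481722945462 25.3333
wrist 319 228
side 338 212
scene 294 182
```

View pics/e.png

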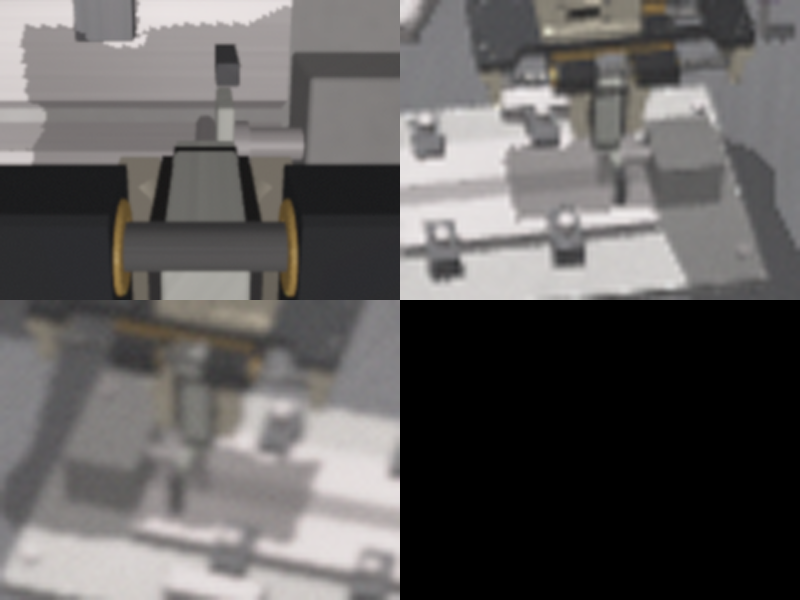

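In the wrist crop the paddle's front edge (u≈217) lines up with the post's front edge (u≈215). The nose sits beside it in the groove at (206,128). The 4.37 N push-back also matches the 4.4 N expected at the mark, so I hand in.

```bash
python3 - <<'E'
from rig import robot
print(robot.job_done(), robot.read_t(), robot.read_grip_width()*88, robot.read_force())
E
```

```text
the job is handed in; nothing more can be done
the job is handed in; nothing more can be done
```

I took the grey square-handled stylus out of the rack and lowered its nose into the open end of the groove. I slid it along at 2.5 cm/s or less and pressed the end stop to the mark. I handed in at about 25 s with the stylus still gripped and pushing; no verdict was reported.

Last checks before handing in:
- **Paddle:** its front edge was level with the index post's front face in the wrist picture, within about 2 pixels of an enlarged crop.
- **Push-back:** the mean spring force was 4.37 N, against about 4.4 N expected at the mark. The stylus was 12 mm past first contact, which I felt at x ≈ 61 mm.
- **Grip and side force:** the grip width read 20.2 mm on the 20 mm handle, and the side force was about 0.5 N.
- **Vertical force:** it rose by about 2 N while pressing, probably friction at the paddle or the nose. I did not look into it further.
- **Jig position:** along the seam, my camera measurements disagreed by about 1–3 mm (bar ends against paddle). I set the final position from the felt contact instead.

After handing in, the interface gave no more readings, so I could not check the final second of holding.

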